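# Clamp a milling cassette: keeper bar and wing nut

### The arm

A 7-joint arm with a two-finger parallel gripper is mounted at the origin on a cart in front of the work surface, level with it; the furniture and walls round the work are solid. World frame = base frame: x ahead of the robot, y to its left, z up, the work surface at z = 0. Lengths are in m, angles in rad, forces in N, time in s.
With the tool pointing down it reaches from about 0.4 to 0.875 m from the base axis. Payload 19.3 kg.
Tool frame: the origin (TCP) lies between the finger pads; the fingertips stand 17 mm ahead of it and the grasp point (between the pads) lies 2 mm behind it (bot.tips_ahead is the z of the fingertips in the tool frame, in m); z points along the fingers, y is the direction in which the jaws open and shut (so a half turn about z gives the same grasp; the last joint's range is limited). The gripper opens to 85 mm and grips with 20 to 120 N. Pads are 22 mm wide; open, the fingers measure 114 mm over their backs; the gripper's body (76 mm by 85 mm) begins 54 mm behind the grasp point. The pads swing forward as they close: fully open they stand 13 mm farther back than shut.
Start: joints at [-1.228, 0.521, -0.036, 1.599, 0.021, 1.021, -0.113], TCP at [0.251, 0.572, 0.248] pointing down, gripper open.
Joint ranges: [-2.91, 2.91], [-0.3, 2.13], [-1.5, 1.42], [0.17, 2.43], [-1.26, 4.41], [0.16, 1.93], [-2.52, 2.52]. Speed limits (rad/s): [1.89, 1.89, 2.39, 2.39, 3.01, 3.01, 3.01].

### API

Orientations are given as [roll, pitch, yaw] about the fixed x, y, z axes, in that order (R = Rz(yaw) Ry(pitch) Rx(roll)).
In Python, from workcell import telemetry, cams, job, bot gives the robot as it stands.
- The arm moves only by the tool arm_command, never from a script. Its argument "deltas" is a list of rows, each a list of 7 numbers: the opening, from -1 (shut) to 1 (fully open), so that 0 is half open, then the shift along the tool's x, y, z normalised to -1 to 1, where 1 is 150 mm, then the turn, a rotation vector about the tool's x, y, z normalised to -1 to 1, where 1 is 45 degrees. In form: [[hand, tx, ty, tz, rx, ry, rz], ...]. A call has 1 to 8 rows; each row is the pose to reach, as a shift and turn from the pose commanded when the call began, along the tool's axes at that moment; what a row does not reach only later rows make up. A row lasts 1/8 s, in which the tool goes at most 62.5 mm and 10.7 degrees, less where a joint would pass 70% of its speed; a pose out of reach is approached as far as the arm can. A call with a number of a shift or a turn outside -1 to 1 is refused whole. A call with a gripper value outside its range is refused whole. The fingers move at their own pace and stop on an object; "newtons" is the grip in N (left out, the last holds). Time passes only in rows, so rows that repeat a pose let the fingers close. It gives the time, the measured TCP pose, the force and the opening at its end, in the units of the state.
- telemetry.observe(): the state, without advancing time (a new reading comes with each control period).
- cams.grab_frame(name): name is "scene" or "top"; returns the picture (420x560x3 uint8, blue, green, red); there is no depth.
- cams.get_calibration(name): a dict with "fx", "fy", "cx", "cy" (pixels), "R" (3x3) and "t" (3): a world point X has camera coordinates R X + t. Camera axes: x right, y down, z forward; pixel columns grow to the right and rows downward; lengths in m; the calibration is good to about 2 mm. A picture is of the moment at which its call begins. get_calibration takes no time and is no camera call.
- job.job_done(): hands the job in, once; it reports no verdict.
The state is a dict: "clock": time; "qpos": joint angles; "qd": joint speeds; "joint_efforts": joint torques, N m; "position": TCP position; "tool_rot": TCP orientation; "force": force on the tool from outside, world axes, zero at the start; "moment": the same for the moment, N m; "grip_width": finger opening in m.
Only numpy, scipy, OpenCV 4.12 (cv2) and the standard library are available. Lean on these libraries where they do the work, as an engineer would, in place of code of your own. Each camera call takes 0.05 s, during which the arm holds its last target.

### The job

On the sloping stand, swing the keeper bar fully shut across the lower edge of the cassette so that its notch lies round the stud under the wing nut. Then tighten the wing nut clockwise (seen from above the plate) until it comes up against its stop; the guard behind it covers the far side, so turn it in short arcs, working from the open side.

Things in the scene. Friction and masses are not known exactly. Their poses are not given: they have to be found in the camera images.
- stand: Fixed metal stand; aluminium plate (155 x 215 mm) sloping 25 degrees, low edge towards the robot, with a square cassette (112 mm, 17 mm thick) on it. Origin: on the bench below the cassette's middle; x up-slope and away from the robot, y left, z up. The plate's normal is z leaned 25 degrees towards -x. Lay the tool along the normal, so leaned 25 degrees, to reach post and nut.
- keeper_pivot (a point): Where the keeper bar's pivot axis meets the bar's top face, near the left edge of the plate. The axis is the plate's normal. The keeper is a flat steel bar 16 mm wide, 9 mm thick, reaching 167 mm from the pivot, its top 17 mm above the plate, with a notch in its up-slope side 153 mm from the pivot.
- keeper_post (a point): Centre, half-way up, of the upright dark steel grip post on the keeper bar: 12 mm diameter, rising 33 mm from the bar's top face (17 to 50 mm above the plate), 75 mm from the pivot. The point's z is the plate's normal, its -y points along the bar from pivot to tip.
- keeper (a joint): Swing of the keeper bar about its pivot, rad: 0 = shut against its stop, the bar level across the cassette's low edge with its notch round the nut's stud; grows to 0.7 as the tip swings down-slope towards the robot. Stays where it is left; about 2 to 3 N at the post moves it.
- nut_center (a point): On the axis of the dark steel wing nut (the plate's normal, the point's z), half-way up its wings, 35 mm above the plate, near the right front of the plate. Two opposite upright wings, each 7 mm thick, reach from the 23 mm hub to 43 mm from the axis, from about 25 to 47 mm above the plate. Nearby surfaces are at most 20 mm above the plate.
- wing_nut (a joint): Turn of the nut, rad, growing clockwise seen from above the plate (tightening); 4.0 = tight, at the hard stop; 0 = loosest. The wings' line, counted clockwise from straight up-slope, stands at joint value - 0.506 rad (and half a turn on). About 3 N on a wing 27 mm from the axis turns it; it stays where it is left.
- guard_edge (a point): Middle of the free edge of the grey sheet-metal guard's lip, 57 mm above the plate, 22 mm up-slope of the nut's axis. The lip is level with the plate, 3 mm thick, 78 mm wide, and runs 25 mm up-slope from this edge to an upright wall. The wings pass beneath it; fingers standing on the nut's far side would strike it, so a wing can be worked only on the open side.

How it is judged:
By the outcome, as a careful person would: the job done as asked, in the order asked, and still so for the second after the job is handed in, with the robot touching nothing.
It also fails if it takes over 48 s, if anything falls off the work surface, if the arm or the gripper's body presses on something with over 40 N, if the wrist force passes 120 N, or if a joint passes its speed limit or range.

## Working session

There is one attempt and no reset: what is moved stays moved. The work goes in short steps, Python scripts to look and compute and a tool call to move; the robot and the scene stay as the last step left them, time stands still between calls to the robot, and variables do not carry over. Pictures are saved under pics/ and viewed, and the job is handed in when it is done.

Besides the shell and the picture viewer there is one more tool, called after "Emit:" in YAML: its name, and indented under it one key for each argument. arm_command: Moves the arm, as the interface text tells. Its arguments: {"type":"object","properties":{"deltas":{"type":"array","items":{"type":"array","items":{"type":"number"}}},"newtons":{"type":"number"}},"required":["deltas"]}

```bash
mkdir -p pics; ls; python3 - <<'E'
from workcell import telemetry,cams,job,bot
import cv2,numpy as np
print(telemetry.observe()); print(bot.tips_ahead)
for n in("scene","top"):
    im=cams.grab_frame(n); cv2.imwrite(f"pics/{n}0.png",im)
    c=cams.get_calibration(n); R=np.array(c["R"]);print(n,c,"cam at",-R.T@np.array(c["t"]))
E
```

```text
pics
{'clock': 0.0, 'qpos': array([-1.22819443,  0.52202818, -0.03629596,  1.60000784,  0.02120641,
        1.021107  , -0.11282002]), 'qd': array([ 1.01417569e-03, -3.69023178e-04, -3.94388974e-04,  3.79085683e-04,
        1.24758344e-05, -2.36365961e-03, -4.42498712e-04]), 'joint_efforts': array([ 8.00536636e-04, -9.27124286e+01,  1.98001966e+00, -3.69919074e+01,
        1.77829462e-02,  8.41934932e-03, -1.36718984e-05]), 'position': array([0.25065745, 0.57218128, 0.24771731]), 'tool_rot': array([-3.14043204e+00,  1.04868144e-04,  2.72873691e+00]), 'force': array([-0.12337587,  1.45777024, -0.38477506]), 'moment': array([ 0.03313367, -0.01246875,  0.02468204]), 'grip_width': 0.08553740697260316}
0.017
scene {'fx': 398.23465869077455, 'fy': 398.23465869077455, 'cx': 278.2889224751977, 'cy': 209.99800455264807, 'R': array([[ 0.72361022, -0.68994842,  0.01895856],
       [-0.27301834, -0.31135014, -0.91023188],
       [ 0.6339158 ,  0.65347705, -0.41366472]]), 't': array([-0.3838613 ,  0.30967229,  0.47408706])} cam at [ 0.06178089 -0.478233    0.48526413]
top {'fx': 538.5869224626364, 'fy': 538.5869224626364, 'cx': 280.6192761701833, 'cy': 209.78545765303477, 'R': array([[-0.01460879, -0.99914488,  0.03867923],
       [-0.99305939,  0.00998313, -0.11718956],
       [ 0.11670321, -0.04012277, -0.99235605]]), 't': array([0.06741081, 0.60699843, 0.89204647])} cam at [0.49966559 0.0970848  0.95375419]
```

View pics/scene0.png

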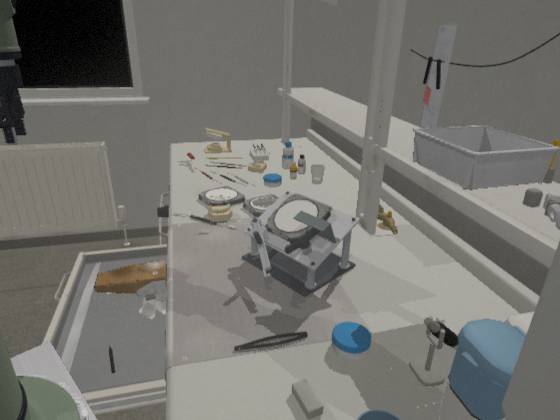

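View pics/top0.png

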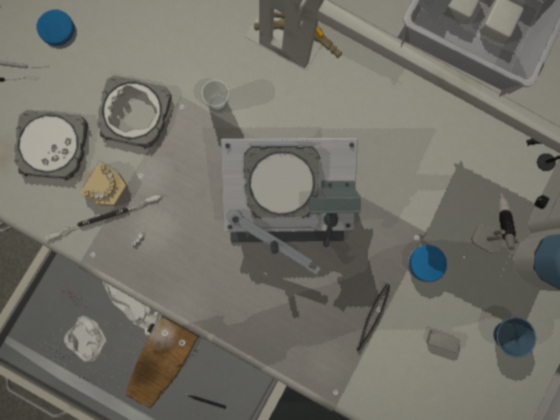

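```bash
python3 - <<'E'
import cv2
a=cv2.imread("pics/top0.png")[125:315,205:375]; cv2.imwrite("pics/top0z.png",cv2.resize(a,None,fx=3.1,fy=3.1,interpolation=cv2.INTER_CUBIC))
a=cv2.imread("pics/scene0.png")[175:295,235:370]; cv2.imwrite("pics/scene0z.png",cv2.resize(a,None,fx=5,fy=5,interpolation=cv2.INTER_CUBIC))
E
```

```text
(no output)
```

View pics/top0z.png

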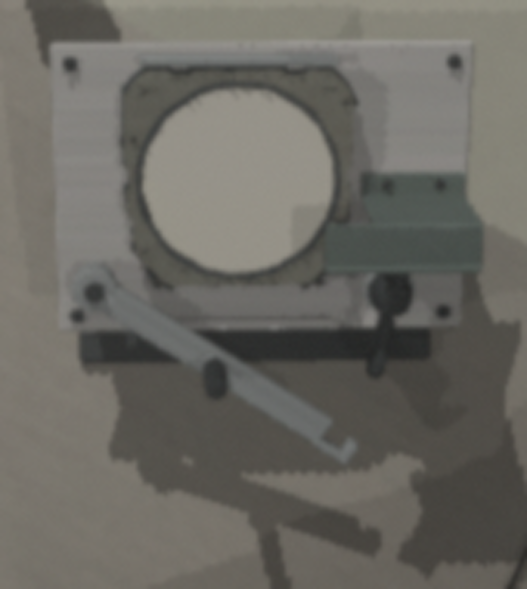

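View pics/scene0z.png

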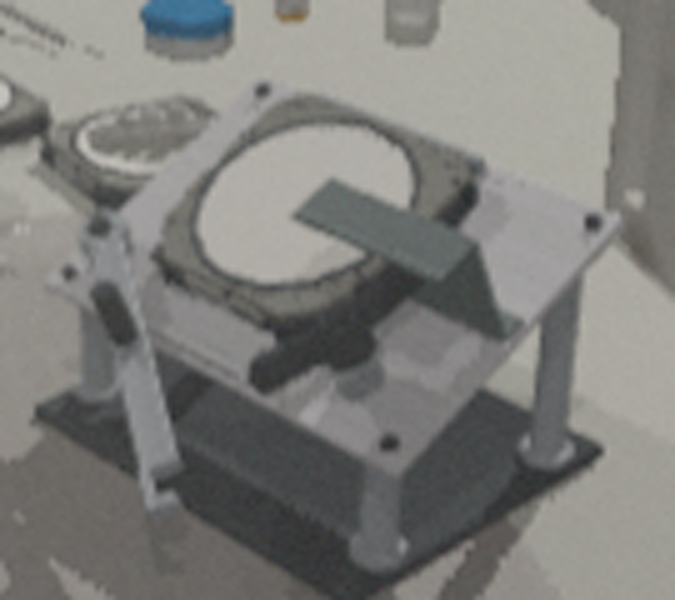

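```bash
cat > h.py <<'E'
import numpy as np,cv2
from workcell import telemetry,cams,job,bot
C={n:cams.get_calibration(n) for n in("scene","top")}
def ray(n,uv):
    c=C[n];R=np.array(c["R"]);t=np.array(c["t"])
    d=R.T@np.array([(uv[0]-c["cx"])/c["fx"],(uv[1]-c["cy"])/c["fy"],1.]);return -R.T@t,d/np.linalg.norm(d)
def tri(a,b):
    o1,d1=ray("scene",a);o2,d2=ray("top",b)
    s=np.linalg.lstsq(np.stack([d1,-d2],1),o2-o1,rcond=None)[0]
    p,q=o1+s[0]*d1,o2+s[1]*d2
    return (p+q)/2,np.linalg.norm(p-q)
def onplane(n,uv,p0,nn):
    o,d=ray(n,uv);return o+d*((p0-o)@nn)/(d@nn)
def proj(n,X):
    c=C[n];x=np.array(c["R"])@X+np.array(c["t"]);return np.array([c["fx"]*x[0]/x[2]+c["cx"],c["fy"]*x[1]/x[2]+c["cy"]])
E
python3 - <<'E'
from h import *
def ref(im,p,r=3):
    g=cv2.cvtColor(im,cv2.COLOR_BGR2GRAY).astype(float);x,y=int(round(p[0])),int(round(p[1]))
    w=g[y-r:y+r+1,x-r:x+r+1];k=np.clip(np.percentile(w,60)-15-w,0,None);k[k<k.max()*.3]=0
    yy,xx=np.mgrid[y-r:y+r+1,x-r:x+r+1];return ((k*xx).sum()/k.sum(),(k*yy).sum()/k.sum())
S=cv2.imread("pics/scene0.png");T=cv2.imread("pics/top0.png")
pts=dict(TL=((287.4,193),(227.6,146)),TR=((353.6,219.4),(351.8,145)),BL=((248.6,229.4),(230.2,226.9)),BR=((313,263.4),(347.9,225.6)))
P={}
for k,(a,b) in pts.items():
    a2,b2=ref(S,a),ref(T,b);P[k],e=tri(a2,b2);print(k,np.round(a2,1),np.round(b2,1),P[k].round(4),round(e,4))
print(tri((255,219.4),(235.3,219.2)),"pivot")
print(tri((306,243),(331.1,219.5)),"hub")
A=np.array(list(P.values()));c=A.mean(0);u,s,v=np.linalg.svd(A-c);print("n",v[2],np.degrees(np.arccos(abs(v[2][2]))),c)
for a,b in(("TL","TR"),("BL","BR"),("TL","BL"),("TR","BR")):
    d=P[b]-P[a];print(a,b,np.linalg.norm(d),d,np.degrees(np.arctan2(d[1],d[0])))
E
```

```text
TL [287.2 193. ] [227.3 145.4] [0.6983 0.1465 0.1258] 0.0026
TR [353.  219.1] [351.3 144.7] [ 0.6984 -0.0485  0.1268] 0.0025
BL [248.4 229.3] [229.7 226.7] [0.5756 0.1461 0.0695] 0.0023
BR [312.4 263.2] [347.5 225. ] [ 0.5763 -0.0484  0.0697] 0.0022
(array([0.58573536, 0.13546453, 0.09502878]), np.float64(0.0012759149777850233)) pivot
(array([ 0.58447753, -0.01889002,  0.09917816]), np.float64(0.0021560685649080276)) hub
n [ 0.42050098 -0.00182314 -0.90729025] 24.866470338963676 [0.63715011 0.04891466 0.09796836]
TL TR 0.19503751053394086 [ 7.48399999e-05 -1.95034995e-01  9.87726249e-04] -89.97801412039455
BL BR 0.19455353059934952 [ 6.76671636e-04 -1.94552302e-01  1.42028086e-04] -89.80072056663255
TL BL 0.1349915973559586 [-0.1226899  -0.00037443 -0.05630079] -179.82514192925743
TR BR 0.13480070442488304 [-1.22088069e-01  1.08260876e-04 -5.71464923e-02] 179.94919331816516
```

```bash
cat >> h.py <<'E'
t25=np.radians(25)
N=np.array([-np.sin(t25),0,np.cos(t25)]);U=np.array([np.cos(t25),0,np.sin(t25)]);V=np.array([0,1.,0])
PC=np.array([0.6372,0.0489,0.0980])-0.0015*N   # plate centre (screw heads ~1.5mm)
def PF(X): d=np.asarray(X)-PC;return np.array([d@U,d@V,d@N])*1000   # mm u,v,n
def W(u,v,n): return PC+(u*U+v*V+n*N)/1000
def pl(n,uv,h): return PF(onplane(n,uv,PC+N*h/1000,N))
E
python3 - <<'E'
from h import *
zt=lambda x,y:(x/3.1+205-.34,y/3.1+125-.34); zs=lambda x,y:(x/5+235-.4,y/5+175-.4)
print("pivot top17",pl("top",zt(94,292),17),"scene",pl("scene",zs(100,226),17), PF(tri(zs(100,224),zt(94,292))[0]))
print("posttop",pl("top",zt(216,388),50),pl("scene",zs(105,292),50),"base",pl("top",zt(214,366),17),pl("scene",zs(127,342),17))
print("tip",pl("top",zt(345,462),17),pl("top",zt(355,440),17),pl("scene",zs(160,508),17))
print("wingtip",pl("top",zt(376,368),47),pl("scene",zs(265,378),40),"hub",pl("top",zt(391,297),40),pl("scene",zs(345,335),40))
print("lip corners",pl("top",zt(327,270),57),pl("top",zt(482,270),57),pl("scene",zs(296,216),57),pl("scene",zs(440,280),57))
E
```

```text
pivot top17 [-48.02099361  86.8147178   17.        ] scene [-47.72492922  90.89340726  17.        ] [-47.85837494  87.39971332  20.17437813]
posttop [-88.84903261  24.67059117  50.        ] [-91.8029087   24.62179941  50.        ] base [-90.01421977  24.7296543   17.        ] [-91.50135973  27.1532362   17.        ]
tip [-146.59884258  -45.88096704   17.        ] [-133.73328511  -50.96339281   17.        ] [-146.21089596  -48.71732823   17.        ]
wingtip [-80.22473782 -57.05382113  47.        ] [-87.08887728 -60.28847182  40.        ] hub [-44.39108515 -64.48678094  40.        ] [-54.45409794 -74.12481764  40.        ]
lip corners [-23.89492555 -29.90587719  57.        ] [ -24.71725093 -106.89415655   57.        ] [-24.64509807 -26.73633424  57.        ] [ -24.1372616  -102.79412843   57.        ]
```

```bash
cat >> h.py <<'E'
from scipy.spatial.transform import Rotation as Ro
R0=np.stack([V,U,-N],1)   # tool x left, y upslope, z into plate
def Rt(deg): return R0@Ro.from_euler("z",deg,degrees=True).as_matrix()  # + = clockwise from above
def cur():
    o=telemetry.observe();return np.array(o["position"]),Ro.from_euler("xyz",o["tool_rot"]).as_matrix(),o
def delta(p,R,pc,Rc):
    return np.r_[Rc.T@(p-pc)/.15, Ro.from_matrix(Rc.T@R).as_rotvec()/np.radians(45)]
def st():
    p,R,o=cur();rel=R0.T@R;e=Ro.from_matrix(rel).as_rotvec(degrees=True)
    print("t",round(o["clock"],2),"uvn",PF(p).round(1),"rot",e.round(2),"F(uvn)",np.round([o["force"]@U,o["force"]@V,o["force"]@N],1),"M",np.round(o["moment"],2),"grip",round(o["grip_width"]*1000,1),"q",np.round(o["qpos"],2))
E
python3 - <<'E'
from h import *
st();p,R,o=cur();T=W(-90,24.7,130);print(T,PF(p))
print(delta(T,Rt(0),p,R).round(3)); print(Ro.from_matrix(R).as_matrix().round(3))
E
```

```text
t 0.1 uvn [-287.   523.4  300.6] rot [ 22.17  14.43 -65.26] F(uvn) [ 0.7 -0.9 -0.2] M [ 0.01 -0.01  0.05] grip 85.2 q [-1.23  0.52 -0.04  1.6   0.02  1.02 -0.11]
[0.50132585 0.0736     0.17642491] [-287.01757327  523.36639878  300.64340052]
[-2.864 -2.374  0.478 -0.493 -0.321  1.45 ]
[[-0.916  0.401 -0.   ]
 [ 0.401  0.916 -0.001]
 [-0.    -0.001 -1.   ]]
```

Emit:
arm_command:
  deltas:
    - [0, -1, -0.83, 0.1, -0.17, -0.11, 0.48]
    - [0, -1, -0.83, 0.1, -0.17, -0.11, 0.48]
    - [0, -1, -0.83, 0.1, -0.17, -0.11, 0.48]
    - [0, -1, -0.83, 0.1, -0.17, -0.11, 0.48]
  newtons: 25

```text
clock: 0.6
position: [0.3396, 0.3945, 0.2332]
tool_rot: [2.996, 0.06, 2.342]
force: [-1.1, -0.4, -0.5]
grip_width: 0.0428
```

```bash
python3 - <<'E'
from h import *
st();p,R,o=cur();T=W(-90,24.7,130);print(p)
print(delta(T,Rt(0),p,R).round(3))
E
```

```text
t 0.6 uvn [-212.6  345.6  249.8] rot [ 14.47   9.56 -43.38] F(uvn) [-1.2 -0.4  0. ] M [-0.02  0.17  0.02] grip 42.8 q [-1.14  0.32  0.13  2.    0.08  0.7  -0.3 ]
[0.33959121 0.39449752 0.23323481]
[-2.259 -0.785  0.406 -0.322 -0.212  0.964]
```

Emit:
arm_command:
  deltas:
    - [0, -1, -0.35, 0.18, -0.14, -0.09, 0.43]
    - [0, -1, -0.35, 0.18, -0.14, -0.09, 0.43]
    - [0, -1, -0.35, 0.18, -0.14, -0.09, 0.43]
    - [0, -1, -0.35, 0.18, -0.14, -0.09, 0.43]

```text
clock: 1.1
position: [0.4108, 0.2546, 0.2076]
tool_rot: [2.864, 0.058, 1.998]
force: [-0.5, 1.3, 0.4]
grip_width: 0.0425
```

```bash
python3 - <<'E'
from h import *
st();p,R,o=cur();T=W(-90,24.7,130);print(p)
print(delta(T,Rt(0),p,R).round(3))
E
```

```text
t 1.1 uvn [-158.9  205.7  196.5] rot [  8.27   5.52 -24.11] F(uvn) [-0.3  1.3  0.6] M [-0.01  0.25  0.03] grip 42.5 q [-1.02  0.26  0.29  2.22  0.15  0.43 -0.44]
[0.41081853 0.25461896 0.20759494]
[-1.334 -0.031  0.287 -0.184 -0.123  0.536]
```

Emit:
arm_command:
  deltas:
    - [0, -0.8, 0.1, 0.1, -0.1, -0.07, 0.3]
    - [0, -0.8, 0.1, 0.1, -0.1, -0.07, 0.3]
    - [0, -0.8, 0.1, 0.1, -0.1, -0.07, 0.3]
    - [0, -0.8, 0.1, 0.1, -0.1, -0.07, 0.3]

```text
clock: 1.6
position: [0.4773, 0.1559, 0.2044]
tool_rot: [2.774, 0.034, 1.761]
force: [0.2, 0.4, -0.1]
grip_width: 0.0425
```

```bash
python3 - <<'E'
from h import *
st();p,R,o=cur();T=W(-90,24.7,130);print(p)
print(delta(T,Rt(0),p,R).round(3))
E
```

```text
t 1.6 uvn [-100.   107.   165.5] rot [  3.73   2.48 -10.82] F(uvn) [ 0.2  0.4 -0.2] M [ 0.    0.38 -0.02] grip 42.5 q [-0.84  0.28  0.37  2.25  0.14  0.29 -0.43]
[0.4772749  0.15586383 0.20442611]
[-0.562 -0.024  0.211 -0.083 -0.055  0.24 ]
```

Emit:
arm_command:
  deltas:
    - [0, -0.56, -0.02, 0.05, -0.08, -0.055, 0.24]
    - [0, -0.56, -0.02, 0.05, -0.08, -0.055, 0.24]
    - [0, -0.56, -0.02, 0.05, -0.08, -0.055, 0.24]

```text
clock: 1.98
position: [0.493, 0.0726, 0.1993]
tool_rot: [2.707, 0.0, 1.571]
force: [-0.5, 0.9, 0.8]
grip_width: 0.0426
```

```bash
python3 - <<'E'
from h import *
st();p,R,o=cur();T=W(-90,24.7,130);print(p)
print(delta(T,Rt(0),p,R).round(3))
for n in("scene","top"): cv2.imwrite(f"pics/{n}1.png",cams.grab_frame(n))
a=cv2.imread("pics/top1.png")[125:315,205:375]; b=cv2.imread("pics/scene1.png")[150:300,210:370]
cv2.imwrite("pics/j1.png",np.hstack([cv2.resize(a,(360,402),interpolation=2),cv2.resize(b,(429,402),interpolation=2)]))
E
```

```text
t 1.98 uvn [-87.9  23.7 154.2] rot [ 0.12 -0.01  0.  ] F(uvn) [-0.1  0.9  1. ] M [ 0.04  0.47 -0.03] grip 42.6 q [-0.66  0.27  0.36  2.32  0.28  0.16 -0.6 ]
[0.49302226 0.072555   0.19930106]
[ 0.007 -0.014  0.162 -0.003  0.    -0.   ]
```

View pics/j1.png

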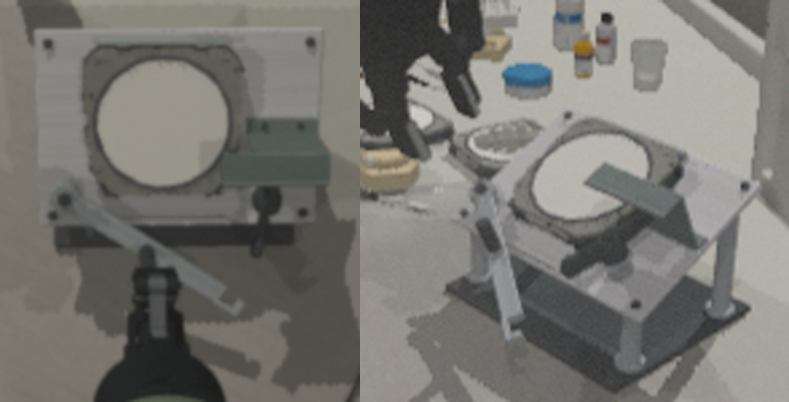

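Emit:
arm_command:
  deltas:
    - [0, 0.007, -0.014, 0.2, 0, 0, 0]
    - [0, 0.007, -0.014, 0.36, 0, 0, 0]
    - [0, 0.007, -0.014, 0.36, 0, 0, 0]

```text
clock: 2.45
position: [0.5079, 0.0702, 0.1609]
tool_rot: [2.712, 0.019, 1.57]
force: [0.4, -0.2, -0.4]
grip_width: 0.0429
```

```bash
python3 - <<'E'
from h import *
st()
E
```

```text
t 2.45 uvn [-90.6  21.3 113.2] rot [ 0.38 -1.01 -0.41] F(uvn) [ 0.2 -0.2 -0.6] M [-0.01  0.44 -0.03] grip 42.9 q [-0.39  0.36  0.05  2.3   1.07  0.16 -1.38]
```

Emit:
arm_command:
  deltas:
    - [0, 0, 0, 0, 0, 0, 0]
    - [0, 0, 0, 0, 0, 0, 0]

```text
clock: 2.7
position: [0.5074, 0.0685, 0.1614]
tool_rot: [2.713, 0.02, 1.567]
force: [-0.0, 0.2, -0.6]
grip_width: 0.0426
```

```bash
python3 - <<'E'
from h import *
st()
E
```

```text
t 2.7 uvn [-90.8  19.6 113.9] rot [ 0.42 -1.11 -0.28] F(uvn) [-0.2  0.2 -0.5] M [ 0.    0.44 -0.03] grip 42.6 q [-0.39  0.36  0.06  2.3   1.06  0.16 -1.37]
```

```bash
python3 - <<'E'
from h import *
p,R,o=cur();T=W(-88,22,130)
print(delta(T,Rt(45),p,R).round(3),delta(T,Rt(-45),p,R).round(3))
E
```

```text
[ 1.400e-02  1.800e-02 -1.080e-01  1.000e-03  2.700e-02  1.006e+00] [ 0.014  0.018 -0.108 -0.019  0.02  -0.994]
```

Emit:
arm_command:
  deltas:
    - [0, 0.01, 0.02, -0.1, 0, 0, 0.2]
    - [0, 0.01, 0.02, -0.1, 0, 0, 0.4]

```text
clock: 2.95
position: [0.5041, 0.0705, 0.1775]
tool_rot: [2.725, -0.114, 1.276]
force: [0.6, 0.4, -0.1]
grip_width: 0.0428
```

```bash
python3 - <<'E'
from h import *
st()
E
```

```text
t 2.95 uvn [-87.   21.6 129.8] rot [ 0.16 -1.09 18.06] F(uvn) [ 0.5  0.4 -0.4] M [-0.05  0.44  0.  ] grip 42.8 q [-0.38  0.32  0.03  2.3   0.89  0.2  -1.53]
```

Emit:
arm_command:
  deltas:
    - [0, 0, 0, 0, 0, 0.02, -0.23]
    - [0, 0, 0, 0, 0, 0.02, -0.46]
    - [0, 0, 0, 0, 0, 0.02, -0.69]
    - [0, 0, 0, 0, 0, 0.02, -0.92]
    - [0, 0, 0, 0, 0, 0.02, -1]
    - [0, 0, 0, 0, 0, 0.02, -1]

```text
clock: 3.7
position: [0.5039, 0.0701, 0.1765]
tool_rot: [2.758, 0.195, 2.007]
force: [-0.8, 0.6, 1.0]
grip_width: 0.0427
```

```bash
python3 - <<'E'
from h import *
st()
E
```

```text
t 3.7 uvn [-87.6  21.2 129. ] rot [  0.52  -0.12 -27.23] F(uvn) [-0.3  0.6  1.3] M [0.04 0.43 0.01] grip 42.7 q [-0.18  0.32 -0.2   2.29  1.03  0.25 -0.85]
```

Emit:
arm_command:
  deltas:
    - [0, 0, 0, 0.05, 0, 0, -0.23]
    - [0, 0, 0, 0.1, 0, 0, -0.46]
    - [0, 0, 0, 0.1, 0, 0, -0.69]
    - [0, 0, 0, 0.1, 0, 0, -0.92]
    - [0, 0, 0, 0.1, 0, 0, -1]
    - [0, 0, 0, 0.1, 0, 0, -1]

```text
clock: 4.45
position: [0.5102, 0.0698, 0.1626]
tool_rot: [3.007, 0.407, 2.801]
force: [-0.5, -0.2, 0.2]
grip_width: 0.043
```

```bash
python3 - <<'E'
from h import *
st()
E
```

```text
t 4.45 uvn [-87.8  20.9 113.7] rot [  0.58   0.08 -72.14] F(uvn) [-0.3 -0.2  0.4] M [-0.04  0.45 -0.05] grip 43.0 q [-0.1   0.37 -0.29  2.28  1.2   0.27 -0.23]
```

Emit:
arm_command:
  deltas:
    - [0, 0, 0, 0.05, 0, 0, -0.23]
    - [0, 0, 0, 0.1, 0, 0, -0.46]
    - [0, 0, 0, 0.1, 0, 0, -0.69]
    - [0, 0, 0, 0.1, 0, 0, -0.92]
    - [0, 0, 0, 0.1, 0, 0, -1]
    - [0, 0, 0, 0.1, 0, 0, -1]

```text
clock: 5.2
position: [0.5165, 0.0696, 0.1489]
tool_rot: [-2.933, 0.376, -2.63]
force: [0.2, 0.5, -0.3]
grip_width: 0.0427
```

```bash
python3 - <<'E'
from h import *
st()
p,R,o=cur();T=W(-90,24.7,44)
print(delta(T,Rt(-180),p,R).round(3),p)
E
```

```text
t 5.2 uvn [-87.9  20.7  98.6] rot [   0.56    0.33 -117.08] F(uvn) [ 0.1  0.5 -0.4] M [ 0.02  0.5  -0.  ] grip 42.7 q [-0.07  0.41 -0.33  2.28  1.34  0.28  0.43]
[-0.003  0.03   0.364  0.006 -0.011 -1.398] [0.51649029 0.06964443 0.14885043]
```

Emit:
arm_command:
  deltas:
    - [0, 0, 0.01, 0, 0, 0, -0.23]
    - [0, 0, 0.02, 0, 0, 0, -0.46]
    - [0, 0, 0.03, 0, 0, 0, -0.69]
    - [0, 0, 0.03, 0, 0, 0, -0.92]
    - [0, 0, 0.03, 0.0, 0, 0, -1]
    - [0, 0, 0.03, 0, 0, 0, -1]

```text
clock: 5.95
position: [0.5146, 0.0736, 0.1479]
tool_rot: [-2.731, 0.124, -1.859]
force: [-0.1, 0.1, 0.4]
grip_width: 0.0425
```

```bash
python3 - <<'E'
from h import *
st()
p,R,o=cur();T=W(-90,24.7,44)
print(delta(T,Rt(-170),p,R).round(3),p)
E
```

```text
t 5.95 uvn [-90.   24.7  98.6] rot [   0.47    0.62 -162.05] F(uvn) [0.1 0.1 0.4] M [-0.04  0.39 -0.05] grip 42.5 q [-0.04  0.41 -0.37  2.28  1.36  0.3   1.19]
[-0.003 -0.002  0.364  0.009 -0.008 -0.177] [0.51464173 0.07358041 0.14794137]
```

Aligned over the post at n = 98.6 mm. Going down with the jaws 43 mm open.

Emit:
arm_command:
  deltas:
    - [0, 0, 0, 0.1, 0, 0, -0.1]
    - [0, 0, 0, 0.2, 0, 0, -0.17]
    - [0, 0, 0, 0.3, 0, 0, -0.17]
    - [0, 0, 0, 0.36, 0, 0, -0.17]
    - [0, 0, 0, 0.36, 0, 0, -0.17]

```text
clock: 6.58
position: [0.5369, 0.0732, 0.0982]
tool_rot: [-2.72, 0.07, -1.737]
force: [0.4, -0.3, 0.4]
grip_width: 0.0425
```

```bash
cat >> h.py <<'E'
def look(k):
    for n in("scene","top"): cv2.imwrite(f"pics/{n}{k}.png",cams.grab_frame(n))
    a=cv2.imread(f"pics/top{k}.png")[125:315,205:375]; b=cv2.imread(f"pics/scene{k}.png")[170:290,235:370]
    cv2.imwrite(f"pics/j{k}.png",np.hstack([cv2.resize(a,(358,400),interpolation=2),cv2.resize(b,(440,400),interpolation=2)]))
E
python3 - <<'E'
from h import *
st();look(2)
E
```

```text
t 6.58 uvn [-90.8  24.3  44.1] rot [   0.47    0.76 -169.7 ] F(uvn) [ 0.5 -0.3  0.2] M [0.04 0.42 0.  ] grip 42.5 q [-0.03  0.55 -0.37  2.25  1.71  0.32  1.  ]
```

View pics/j2.png

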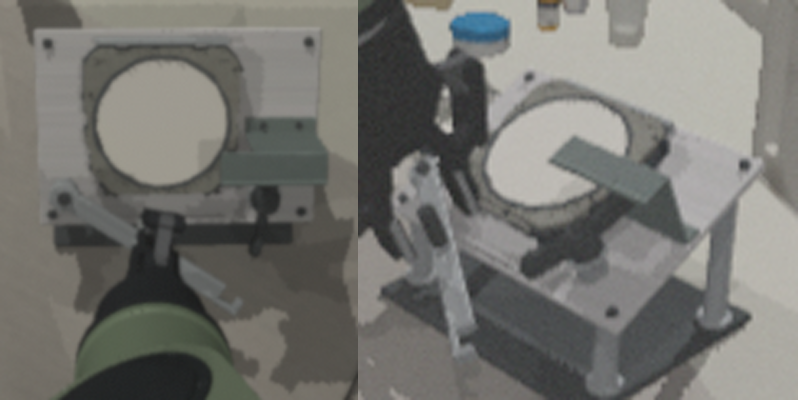

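Emit:
arm_command:
  deltas:
    - [-1, 0, 0, 0, 0, 0, 0]
    - [-1, 0, 0, 0, 0, 0, 0]
    - [-1, 0, 0, 0, 0, 0, 0]
    - [-1, 0, 0, 0, 0, 0, 0]
  newtons: 30

```text
clock: 7.18
position: [0.5371, 0.0732, 0.0991]
tool_rot: [-2.718, 0.069, -1.734]
force: [-4.6, -0.7, 8.0]
grip_width: 0.0109
```

```bash
python3 - <<'E'
from h import *
st();look(3)
p,R,o=cur()
for a in (.45,.3,.15,0,-.02):
    print(a,delta(W(-48-75.3*np.sin(a),87-75.3*np.cos(a),44),R,p,R).round(3))
E
```

```text
t 7.17 uvn [-90.3  24.3  44.8] rot [   0.45    0.63 -169.86] F(uvn) [-0.8 -0.7  9.2] M [-0.16  0.56 -0.12] grip 10.9 q [-0.03  0.55 -0.37  2.25  1.71  0.32  1.  ]
0.45 [ 0.023 -0.069  0.005  0.     0.     0.   ]
0.3 [ 0.037 -0.143  0.004  0.     0.     0.   ]
0.15 [ 0.041 -0.218  0.004  0.     0.     0.   ]
0 [ 0.033 -0.292  0.003  0.     0.     0.   ]
-0.02 [ 0.032 -0.302  0.003  0.     0.     0.   ]
```

View pics/j3.png

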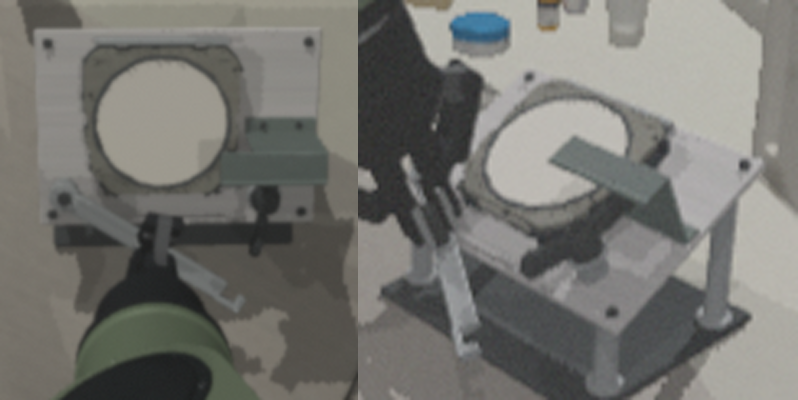

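Emit:
arm_command:
  deltas:
    - [-1, 0.012, -0.035, 0, 0, 0, 0]
    - [-1, 0.023, -0.069, 0, 0, 0, 0]
    - [-1, 0.03, -0.106, 0, 0, 0, 0]
    - [-1, 0.037, -0.143, 0, 0, 0, 0]
    - [-1, 0.04, -0.18, 0, 0, 0, 0]
    - [-1, 0.041, -0.218, 0, 0, 0, 0]
    - [-1, 0.038, -0.255, 0, 0, 0, 0]
    - [-1, 0.035, -0.28, 0, 0, 0, 0]

```text
clock: 8.28
position: [0.5733, 0.0588, 0.1156]
tool_rot: [-2.719, 0.066, -1.736]
force: [-10.5, -8.7, 9.9]
grip_width: 0.0107
```

```bash
python3 - <<'E'
from h import *
st();look(4)
E
```

```text
t 8.28 uvn [-50.5   9.9  44.4] rot [   0.73    0.7  -169.8 ] F(uvn) [-5.4 -8.7 13.4] M [-1.78  1.83 -0.53] grip 10.7 q [-0.04  0.53 -0.29  2.17  1.42  0.26  1.34]
```

View pics/j4.png

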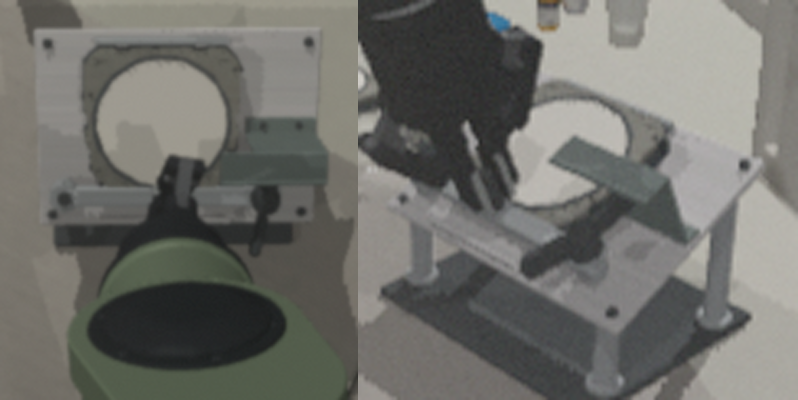

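Emit:
arm_command:
  deltas:
    - [-1, 0.012, -0.02, 0, 0, 0, 0]
    - [-1, 0.012, -0.035, 0, 0, 0, 0]
    - [-1, 0.012, -0.035, 0, 0, 0, 0]

```text
clock: 8.75
position: [0.5748, 0.0589, 0.116]
tool_rot: [-2.724, 0.069, -1.732]
force: [-28.4, 4.4, 7.8]
grip_width: 0.0109
```

```bash
python3 - <<'E'
from h import *
st()
E
```

```text
t 8.75 uvn [-48.9  10.   44.2] rot [   0.35    1.12 -169.95] F(uvn) [-22.4   4.4  19. ] M [0.81 5.32 0.36] grip 10.9 q [-0.03  0.53 -0.3   2.16  1.38  0.26  1.39]
```

Emit:
arm_command:
  deltas:
    - [-0.3, 0, 0.01, 0, 0, 0, 0]
    - [-0.2, 0, 0.02, 0, 0, 0, 0]
    - [-0.2, 0, 0.02, 0, 0, 0, 0]
    - [-0.2, 0, 0.02, -0.15, 0, 0, 0]
    - [-0.2, 0, 0.02, -0.35, 0, 0, 0]
    - [-0.2, 0, 0.02, -0.4, 0, 0, 0]

```text
clock: 9.5
position: [0.5509, 0.0588, 0.1725]
tool_rot: [-2.717, 0.07, -1.734]
force: [0.4, -0.6, -0.9]
grip_width: 0.0341
```

```bash
python3 - <<'E'
from h import *
st();look(5)
E
```

```text
t 9.5 uvn [-46.7   9.9 105.5] rot [   0.41    0.49 -169.86] F(uvn) [ 0.  -0.6 -0.9] M [-0.05  0.4  -0.02] grip 34.1 q [ 0.05  0.4  -0.4   2.18  1.06  0.32  1.69]
```

View pics/j5.png

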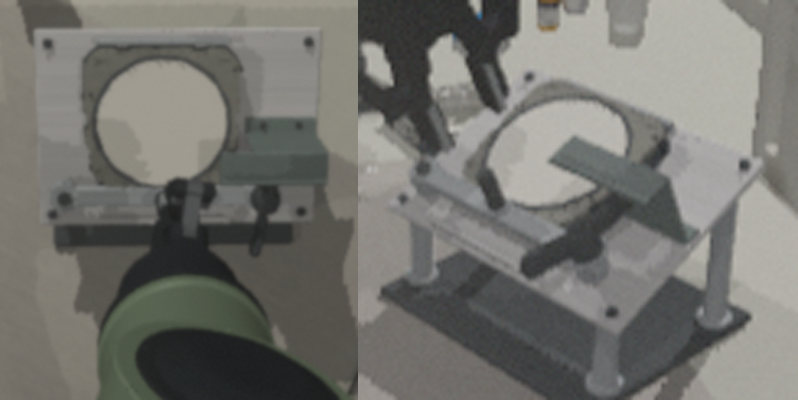

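```bash
cat >> h.py <<'E'
NU,NV=-46.5,-67.
def pose(phi,th,r=31,off=14.5,n=42):
    f=np.radians(phi);a=np.array([np.cos(f),-np.sin(f)]);b=np.array([np.cos(f-np.pi/2),-np.sin(f-np.pi/2)])
    q=np.array([NU,NV])+r*a+off*b
    return W(q[0],q[1],n),Rt(th)
def go(*a,**k):
    p,R,o=cur();print(a,k,PF(pose(*a,**k)[0]).round(1),delta(*pose(*a,**k),p,R).round(3))
E
python3 - <<'E'
from h import *
go(193,-167,off=22.5,n=100)
E
```

```text
(193, -167) {'off': 22.5, 'n': 100} [-81.8 -81.9 100. ] [ 0.642  0.121  0.035  0.007 -0.007  0.063]
```

Emit:
arm_command:
  deltas:
    - [-1, 0.3, 0.06, 0.01, 0, 0, 0.03]
    - [-1, 0.642, 0.121, 0.03, 0.007, -0.007, 0.063]
    - [-1, 0.642, 0.121, 0.03, 0.007, -0.007, 0.063]
    - [-1, 0.642, 0.121, 0.03, 0.007, -0.007, 0.063]
  newtons: 30

```text
clock: 10.1
position: [0.521, -0.0323, 0.1523]
tool_rot: [-2.718, 0.095, -1.776]
force: [-0.3, 0.8, 0.5]
grip_width: -0.0002
```

```bash
python3 - <<'E'
from h import *
st();look(6)
go(193,-167,off=22.5,n=42)
E
```

```text
t 10.1 uvn [-82.4 -81.2  99.8] rot [-6.0000e-02  2.0000e-01 -1.6703e+02] F(uvn) [-0.1  0.8  0.6] M [0.02 0.45 0.02] grip -0.2 q [ 0.2   0.4  -0.32  2.28  1.29  0.16  1.59]
(193, -167) {'off': 22.5, 'n': 42} [-81.8 -81.9  42. ] [ 0.01  -0.005  0.387  0.002  0.001  0.002]
```

View pics/j6.png

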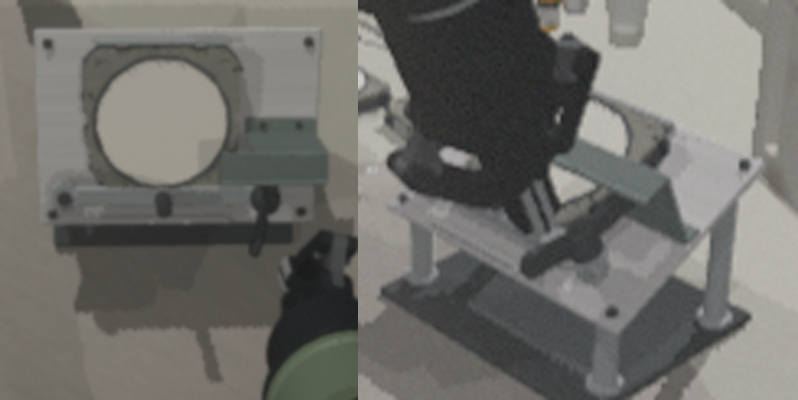

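Emit:
arm_command:
  deltas:
    - [-1, 0.01, 0, 0.1, 0, 0, 0]
    - [-1, 0.01, 0, 0.2, 0, 0, 0]
    - [-1, 0.01, 0, 0.2, 0, 0, 0]

```text
clock: 10.58
position: [0.5331, -0.0332, 0.1247]
tool_rot: [-2.718, 0.095, -1.775]
force: [-0.0, 0.5, 0.0]
grip_width: 0.0
```

```bash
python3 - <<'E'
from h import *
st()
go(193,-167,off=22.5,n=42)
E
```

```text
t 10.57 uvn [-83.  -82.1  69.7] rot [-9.0000e-02  2.6000e-01 -1.6711e+02] F(uvn) [-0.   0.5  0. ] M [ 0.02  0.43 -0.03] grip 0.0 q [ 0.21  0.48 -0.35  2.27  1.65  0.18  1.24]
(193, -167) {'off': 22.5, 'n': 42} [-81.8 -81.9  42. ] [-0.003 -0.009  0.184  0.004  0.001  0.002]
```

Emit:
arm_command:
  deltas:
    - [-1, 0, -0.01, 0.1, 0, 0, 0]
    - [-1, 0, -0.01, 0.184, 0, 0, 0]
    - [-1, 0, -0.01, 0.184, 0, 0, 0]

```text
clock: 10.95
position: [0.5458, -0.0342, 0.1008]
tool_rot: [-2.718, 0.095, -1.776]
force: [0.1, -0.9, 0.0]
grip_width: -0.0002
```

```bash
python3 - <<'E'
from h import *
st();look(7)
for f in (193,203,213,223,233,238): go(f,f-360)
E
```

```text
t 10.95 uvn [-81.6 -83.1  42.7] rot [-2.0000e-02  2.4000e-01 -1.6705e+02] F(uvn) [ 0.1 -0.9 -0. ] M [-0.04  0.46 -0.02] grip -0.2 q [ 0.28  0.55 -0.43  2.24  1.81  0.24  1.11]
(193, -167) {} [-80.  -74.2  42. ] [-0.062  0.005  0.009  0.002 -0.001  0.001]
(203, -157) {} [-80.7 -68.2  42. ] [-0.099  0.018  0.009  0.002 -0.001  0.223]
(213, -147) {} [-80.4 -62.3  42. ] [-0.138  0.025  0.009  0.002 -0.001  0.446]
(223, -137) {} [-79.1 -56.5  42. ] [-0.178  0.025  0.009  0.002 -0.001  0.668]
(233, -127) {} [-76.7 -51.   42. ] [-0.217  0.018  0.009  0.002 -0.001  0.89 ]
(238, -122) {} [-75.2 -48.4  42. ] [-2.360e-01  1.200e-02  9.000e-03  2.000e-03 -1.000e-03  1.001e+00]
```

View pics/j7.png

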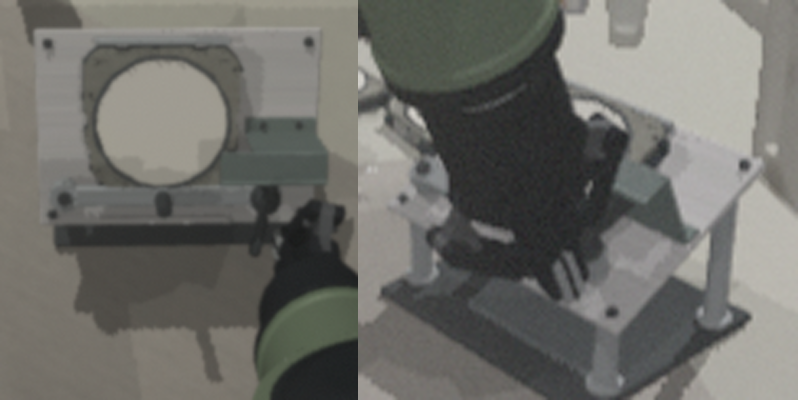

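Emit:
arm_command:
  deltas:
    - [-1, -0.062, 0.005, 0, 0, 0, 0]
    - [-1, -0.099, 0.018, 0, 0, 0, 0.2]
    - [-1, -0.12, 0.022, 0, 0, 0, 0.33]
    - [-1, -0.138, 0.025, 0, 0, 0, 0.446]
    - [-1, -0.178, 0.025, 0, 0, 0, 0.668]
    - [-1, -0.217, 0.018, 0, 0, 0, 0.89]
    - [-1, -0.236, 0.012, 0, 0, 0, 1]
    - [-1, -0.236, 0.012, 0, 0, 0, 1]

```text
clock: 12.05
position: [0.5515, 0.0006, 0.1039]
tool_rot: [-2.9, 0.365, -2.537]
force: [-1.7, -1.6, 0.6]
grip_width: 0.0
```

```bash
python3 - <<'E'
from h import *
st();look(8)
for f in (238,248,258,268,275,283): go(f,f-360)
E
```

```text
t 12.05 uvn [-75.2 -48.3  43.1] rot [ 8.0000e-02  1.0000e-01 -1.2209e+02] F(uvn) [-1.2 -1.6  1.3] M [-0.29  0.61 -0.1 ] grip 0.0 q [ 0.35  0.59 -0.63  2.23  1.67  0.38  0.42]
(238, -122) {} [-75.2 -48.4  42. ] [ 0.001 -0.     0.007  0.001 -0.002  0.004]
(248, -112) {} [-71.6 -43.7  42. ] [-0.037  0.013  0.007  0.001 -0.002  0.227]
(258, -102) {} [-67.1 -39.7  42. ] [-0.076  0.02   0.007  0.001 -0.002  0.449]
(268, -92) {} [-62.1 -36.5  42. ] [-0.116  0.02   0.007  0.001 -0.002  0.671]
(275, -85) {} [-58.2 -34.9  42. ] [-0.143  0.016  0.007  0.    -0.002  0.827]
(283, -77) {} [-53.7 -33.5  42. ] [-0.174  0.007  0.007  0.    -0.002  1.004]
```

View pics/j8.png

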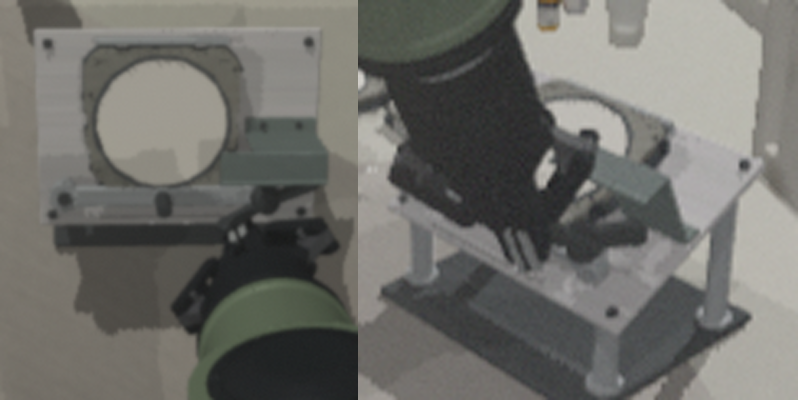

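Emit:
arm_command:
  deltas:
    - [-1, -0.018, 0.006, 0, 0, 0, 0.11]
    - [-1, -0.037, 0.013, 0, 0, 0, 0.227]
    - [-1, -0.057, 0.017, 0, 0, 0, 0.34]
    - [-1, -0.076, 0.02, 0, 0, 0, 0.449]
    - [-1, -0.116, 0.02, 0, 0, 0, 0.671]
    - [-1, -0.143, 0.016, 0, 0, 0, 0.827]
    - [-1, -0.174, 0.007, 0, 0, 0, 1]
    - [-1, -0.174, 0.007, 0, 0, 0, 1]

```text
clock: 13.15
position: [0.5711, 0.0153, 0.1127]
tool_rot: [3.039, 0.423, 2.896]
force: [-1.6, -0.4, -0.5]
grip_width: 0.0002
```

```bash
python3 - <<'E'
from h import *
st();look(9)
for f in (283,288,293,298): go(f,f-360)
E
```

```text
t 13.15 uvn [-53.7 -33.6  42.8] rot [  0.08   0.08 -77.17] F(uvn) [-1.7 -0.4  0.2] M [-0.03  0.65 -0.04] grip 0.2 q [ 0.39  0.61 -0.72  2.17  1.55  0.45 -0.24]
(283, -77) {} [-53.7 -33.5  42. ] [-0.     0.001  0.005 -0.    -0.002  0.007]
(288, -72) {} [-50.7 -33.   42. ] [-0.019  0.009  0.005 -0.    -0.002  0.118]
(293, -67) {} [-47.7 -32.8  42. ] [-0.038  0.014  0.005 -0.    -0.002  0.229]
(298, -62) {} [-44.7 -32.8  42. ] [-0.057  0.019  0.005 -0.001 -0.002  0.34 ]
```

View pics/j9.png

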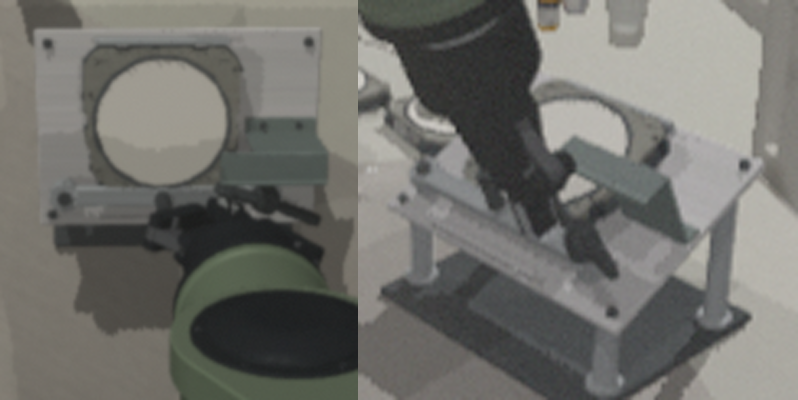

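Emit:
arm_command:
  deltas:
    - [-1, -0.019, 0.009, 0, 0, 0, 0.118]
    - [-1, -0.03, 0.012, 0, 0, 0, 0.18]
    - [-1, -0.03, 0.012, 0, 0, 0, 0.18]
    - [-1, 0.02, 0.01, 0, 0, 0, 0.18]
    - [-1, 0.02, 0.01, -0.1, 0, 0, 0.18]
    - [-1, 0.02, 0.01, -0.3, 0, 0, 0.18]
    - [-1, 0.02, 0, -0.4, 0, 0, 0.18]

```text
clock: 14.12
position: [0.5432, 0.0161, 0.1673]
tool_rot: [2.977, 0.406, 2.745]
force: [1.0, -0.1, -0.1]
grip_width: -0.0003
```

```bash
python3 - <<'E'
from h import *
st();look(10)
go(118,-62,r=34,off=18,n=100)
E
```

```text
t 14.12 uvn [-55.9 -32.8 104. ] rot [-0.000e+00  1.000e-02 -6.919e+01] F(uvn) [ 0.9 -0.1 -0.6] M [ 0.02  0.45 -0.02] grip -0.3 q [ 0.44  0.47 -0.78  2.21  1.28  0.43 -0.16]
(118, -62) {'r': 34, 'off': 18, 'n': 100} [ -46.6 -105.5  100. ] [-0.227 -0.429  0.027 -0.     0.001  0.158]
```

View pics/j10.png

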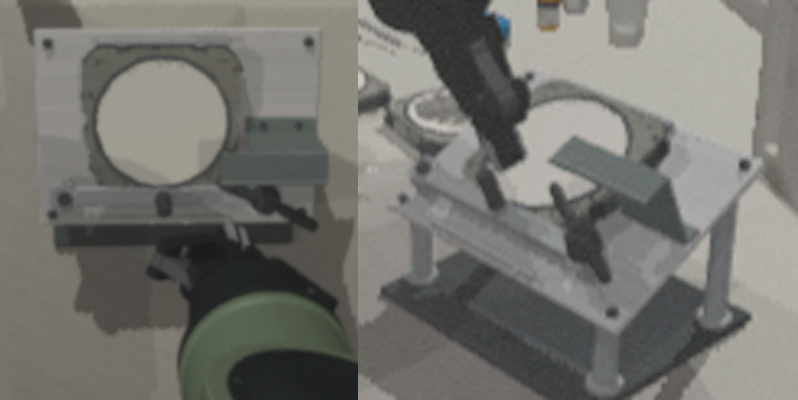

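```bash
python3 - <<'E'
from h import *
a=cv2.imread("pics/top10.png")[185:260,290:370]; b=cv2.imread("pics/scene10.png")[215:265,275:335]
cv2.imwrite("pics/z10.png",np.hstack([cv2.resize(a,(400,375),interpolation=2),cv2.resize(b,(400,375)[:1]+(375,),interpolation=2)]))
t=(205+313/2.106,125+222/2.105);print(t,pl("top",t,45)); s=(235+603/1 -603+ (603-358)/3.26,170+278/3.333);print(s,pl("scene",s,36))
E
```

```text
(353.6229819563153, 230.46318289786223) [ -59.74021019 -100.48149948   45.        ]
(310.15337423312883, 253.4083408340834) [ -68.76090201 -102.19649787   36.        ]
```

View pics/z10.png

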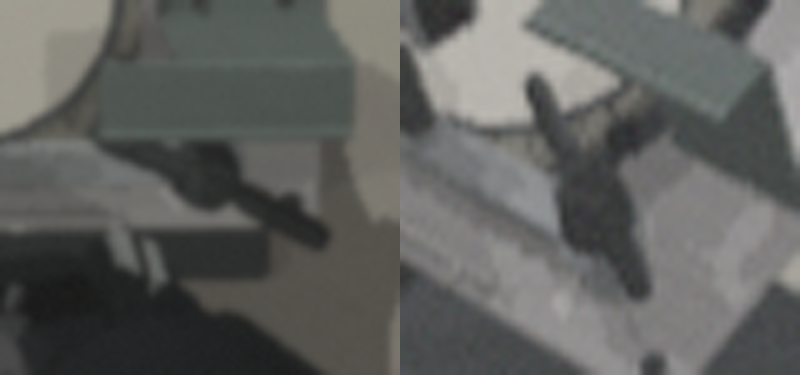

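```bash
python3 - <<'E'
from h import *
go(120,-60,r=34,off=20,n=100)
E
```

```text
(120, -60) {'r': 34, 'off': 20, 'n': 100} [ -46.2 -106.4  100. ] [-0.232 -0.434  0.027 -0.     0.001  0.203]
```

Emit:
arm_command:
  deltas:
    - [-1, -0.06, -0.15, 0, 0, 0, 0.1]
    - [-1, -0.15, -0.3, 0.02, 0, 0, 0.2]
    - [-1, -0.232, -0.434, 0.02, 0, 0, 0.203]
    - [-1, -0.232, -0.434, 0.02, 0, 0, 0.203]

```text
clock: 14.72
position: [0.553, -0.0593, 0.1663]
tool_rot: [2.913, 0.373, 2.57]
force: [-0.1, 0.1, 0.1]
grip_width: 0.0
```

```bash
python3 - <<'E'
from h import *
st();look(11)
go(120,-60,r=34,off=20,n=42)
E
```

```text
t 14.72 uvn [ -47.4 -108.2   99. ] rot [  0.15  -0.   -59.77] F(uvn) [-0.1  0.1  0.1] M [0.02 0.43 0.  ] grip 0.0 q [ 0.6   0.49 -0.76  2.17  1.19  0.37 -0.07]
(120, -60) {'r': 34, 'off': 20, 'n': 42} [ -46.2 -106.4   42. ] [-0.01   0.003  0.382 -0.001 -0.003 -0.003]
```

View pics/j11.png

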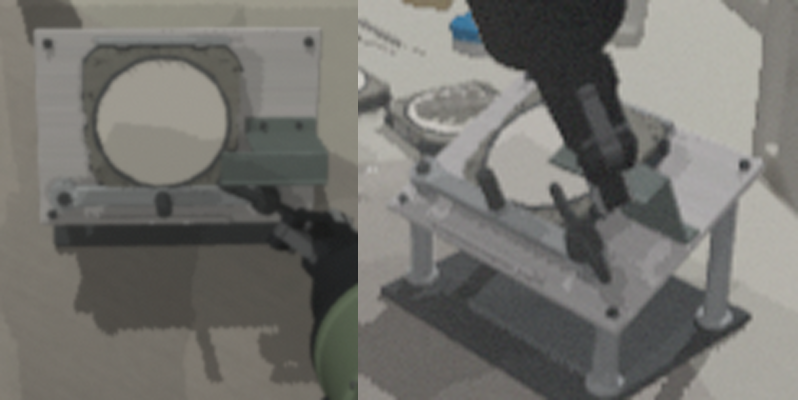

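Emit:
arm_command:
  deltas:
    - [-1, -0.008, 0, 0.08, 0, 0, 0]
    - [-1, -0.008, 0, 0.16, 0, 0, 0]
    - [-1, -0.008, 0, 0.22, 0, 0, 0]
    - [-1, -0.008, 0, 0.22, 0, 0, 0]

```text
clock: 15.32
position: [0.5675, -0.0569, 0.1369]
tool_rot: [2.913, 0.372, 2.574]
force: [-0.7, -0.5, -0.5]
grip_width: -0.0004
```

```bash
python3 - <<'E'
from h import *
st();look(12)
go(120,-60,r=34,off=20,n=42)
E
```

```text
t 15.32 uvn [ -46.7 -105.8   66.2] rot [  0.1    0.14 -59.92] F(uvn) [-0.8 -0.5 -0.2] M [0.01 0.37 0.05] grip -0.4 q [ 0.53  0.55 -0.69  2.16  1.35  0.35 -0.22]
(120, -60) {'r': 34, 'off': 20, 'n': 42} [ -46.2 -106.4   42. ] [-0.002  0.     0.166 -0.001 -0.002 -0.003]
```

View pics/j12.png

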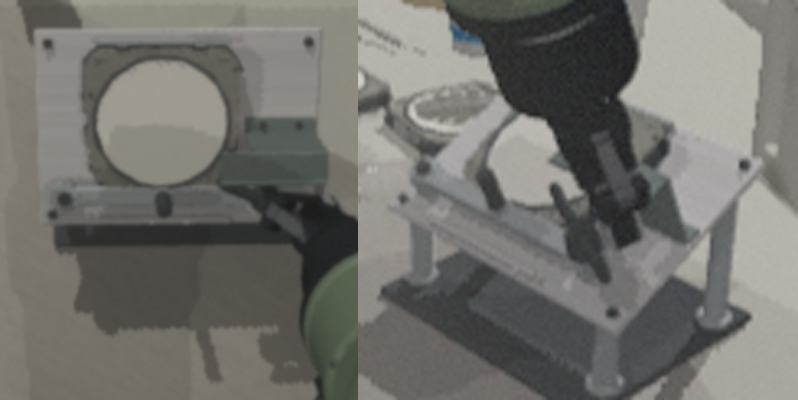

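Emit:
arm_command:
  deltas:
    - [-1, 0, 0, 0.06, 0, 0, 0]
    - [-1, 0, 0, 0.12, 0, 0, 0]
    - [-1, 0, 0, 0.166, 0, 0, 0]
    - [-1, 0, 0, 0.166, 0, 0, 0]

```text
clock: 15.92
position: [0.578, -0.058, 0.1148]
tool_rot: [2.912, 0.372, 2.572]
force: [-0.0, 0.4, -0.6]
grip_width: -0.0
```

```bash
python3 - <<'E'
from h import *
st();look(13)
for f in (120,125,135,145,155,165): go(f,f-180,r=33)
E
```

```text
t 15.93 uvn [ -46.5 -106.9   41.7] rot [  0.1    0.07 -59.82] F(uvn) [-0.3  0.4 -0.5] M [-0.02  0.47 -0.  ] grip -0.0 q [ 0.5   0.6  -0.65  2.15  1.48  0.35 -0.33]
(120, -60) {'r': 33} [ -50.4 -102.8   42. ] [ 0.037  0.011  0.    -0.001 -0.002 -0.004]
(125, -55) {'r': 33} [ -53.6 -102.3   42. ] [ 0.057  0.003  0.    -0.001 -0.002  0.107]
(135, -45) {'r': 33} [ -59.6 -100.6   42. ] [ 0.097 -0.007  0.    -0.001 -0.002  0.329]
(145, -35) {'r': 33} [-65.2 -97.8  42. ] [ 0.139 -0.01   0.001 -0.002 -0.002  0.551]
(155, -25) {'r': 33} [-70.3 -94.1  42. ] [ 0.181 -0.006  0.001 -0.002 -0.001  0.774]
(165, -15) {'r': 33} [-74.6 -89.5  42. ] [ 0.221  0.006  0.001 -0.002 -0.001  0.996]
```

View pics/j13.png

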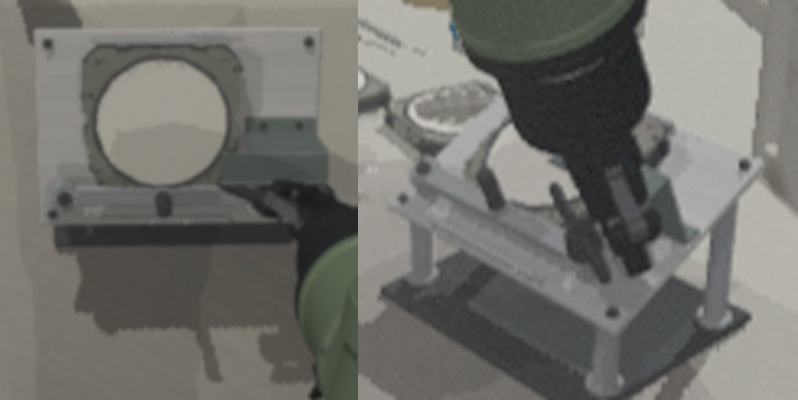

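Emit:
arm_command:
  deltas:
    - [-1, 0.037, 0.011, 0, 0, 0, 0]
    - [-1, 0.057, 0.003, 0, 0, 0, 0.107]
    - [-1, 0.077, -0.002, 0, 0, 0, 0.22]
    - [-1, 0.097, -0.007, 0, 0, 0, 0.329]
    - [-1, 0.139, -0.01, 0, 0, 0, 0.551]
    - [-1, 0.181, -0.006, 0, 0, 0, 0.774]
    - [-1, 0.221, 0.006, 0, 0, 0, 0.996]
    - [-1, 0.221, 0.006, 0, 0, 0, 0.996]

```text
clock: 17.02
position: [0.5523, -0.0408, 0.1032]
tool_rot: [2.72, 0.109, 1.81]
force: [-0.9, -0.1, -0.0]
grip_width: 0.0
```

```bash
python3 - <<'E'
from h import *
st();look(14)
for f in (165,175,180,185,190,195,200,205): go(f,f-180,r=33)
E
```

```text
t 17.02 uvn [-74.7 -89.7  42.1] rot [ 1.000e-01  1.000e-02 -1.503e+01] F(uvn) [-0.9 -0.1  0.4] M [0.01 0.49 0.05] grip 0.0 q [ 0.55  0.63 -0.77  2.21  1.65  0.43 -1.31]
(165, -15) {'r': 33} [-74.6 -89.5  42. ] [ 0.002 -0.001  0.    -0.002 -0.     0.005]
(175, -5) {'r': 33} [-78.1 -84.3  42. ] [ 0.041 -0.015  0.    -0.002 -0.     0.228]
(180, 0) {'r': 33} [-79.5 -81.5  42. ] [ 0.062 -0.019  0.    -0.002 -0.     0.339]
(185, 5) {'r': 33} [-80.6 -78.6  42. ] [ 0.083 -0.021  0.    -0.002 -0.     0.45 ]
(190, 10) {'r': 33} [-81.5 -75.5  42. ] [ 0.104 -0.021  0.    -0.002 -0.     0.561]
(195, 15) {'r': 33} [-82.1 -72.5  42. ] [ 0.125 -0.02   0.    -0.002  0.     0.672]
(200, 20) {'r': 33} [-82.5 -69.3  42. ] [ 0.145 -0.016  0.    -0.002  0.     0.783]
(205, 25) {'r': 33} [-82.5 -66.2  42. ] [ 0.166 -0.011  0.    -0.002  0.     0.894]
```

View pics/j14.png

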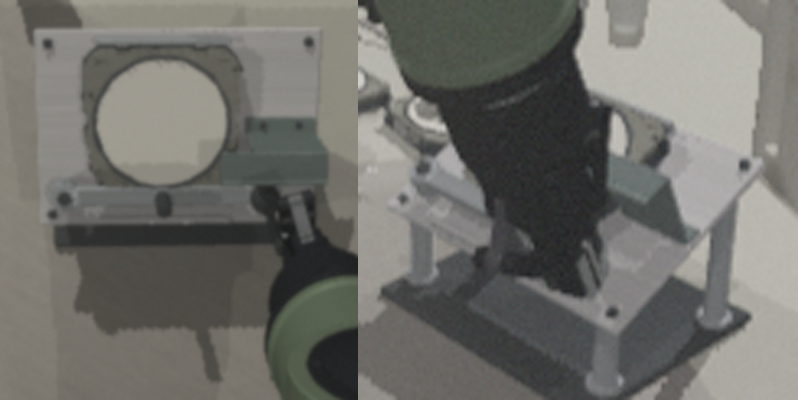

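Emit:
arm_command:
  deltas:
    - [-1, 0.02, -0.008, 0, 0, 0, 0.11]
    - [-1, 0.041, -0.015, 0, 0, 0, 0.228]
    - [-1, 0.062, -0.019, 0, 0, 0, 0.339]
    - [-1, 0.083, -0.021, 0, 0, 0, 0.45]
    - [-1, 0.104, -0.021, 0, 0, 0, 0.561]
    - [-1, 0.104, -0.021, 0, 0, 0, 0.561]

```text
clock: 17.88
position: [0.5462, -0.0265, 0.1002]
tool_rot: [2.713, -0.073, 1.411]
force: [-0.2, -1.5, 1.3]
grip_width: -0.0003
```

```bash
python3 - <<'E'
from h import *
st();look(15)
for f in (190,194,198,202,206): go(f,f-180,r=33)
E
```

```text
t 17.88 uvn [-81.5 -75.4  41.9] rot [ 0.09 -0.02 10.06] F(uvn) [ 0.4 -1.5  1.3] M [-0.18  0.53 -0.02] grip -0.3 q [ 0.58  0.67 -0.86  2.23  1.68  0.51 -1.79]
(190, 10) {'r': 33} [-81.5 -75.5  42. ] [-0.     0.    -0.    -0.002  0.001 -0.001]
(194, 14) {'r': 33} [-82.  -73.1  42. ] [ 0.015 -0.006 -0.    -0.002  0.001  0.088]
(198, 18) {'r': 33} [-82.4 -70.6  42. ] [ 0.031 -0.011 -0.    -0.002  0.001  0.177]
(202, 22) {'r': 33} [-82.5 -68.1  42. ] [ 0.047 -0.015 -0.    -0.002  0.001  0.266]
(206, 26) {'r': 33} [-82.5 -65.6  42. ] [ 0.064 -0.018 -0.    -0.002  0.001  0.355]
```

View pics/j15.png

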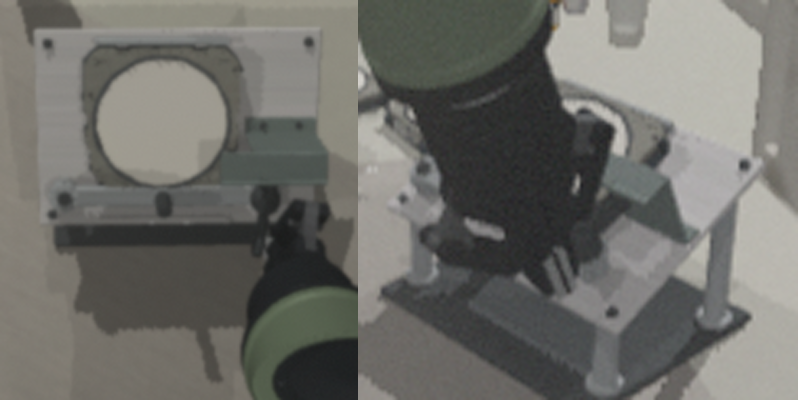

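Emit:
arm_command:
  deltas:
    - [-1, 0.015, -0.006, 0, 0, 0, 0.088]
    - [-1, 0.031, -0.011, 0, 0, 0, 0.177]
    - [-1, 0.031, -0.011, 0, 0, 0, 0.177]

```text
clock: 18.35
position: [0.5454, -0.0218, 0.0998]
tool_rot: [2.726, -0.131, 1.283]
force: [-0.5, -1.1, 1.5]
grip_width: 0.0003
```

```bash
python3 - <<'E'
from h import *
st()
for f in (200,202,204,206,208): go(f,f-180,r=33)
E
```

```text
t 18.35 uvn [-82.4 -70.7  41.9] rot [ 0.09 -0.04 18.08] F(uvn) [ 0.2 -1.1  1.6] M [-0.35  0.57 -0.13] grip 0.3 q [ 0.59  0.68 -0.88  2.23  1.68  0.53 -1.93]
(200, 20) {'r': 33} [-82.5 -69.3  42. ] [ 0.009 -0.003 -0.001 -0.002  0.001  0.043]
(202, 22) {'r': 33} [-82.5 -68.1  42. ] [ 0.016 -0.006 -0.001 -0.002  0.001  0.087]
(204, 24) {'r': 33} [-82.5 -66.8  42. ] [ 0.024 -0.009 -0.001 -0.002  0.001  0.132]
(206, 26) {'r': 33} [-82.5 -65.6  42. ] [ 0.032 -0.011 -0.001 -0.002  0.001  0.176]
(208, 28) {'r': 33} [-82.4 -64.3  42. ] [ 0.041 -0.014 -0.001 -0.002  0.001  0.221]
```

Emit:
arm_command:
  deltas:
    - [-1, 0.012, -0.004, 0, 0, 0, 0.05]
    - [-1, 0.024, -0.009, 0, 0, 0, 0.1]
    - [-1, 0.024, -0.009, 0, 0, 0, 0.1]

```text
clock: 18.73
position: [0.5449, -0.0205, 0.0994]
tool_rot: [2.736, -0.158, 1.207]
force: [-5.1, -14.9, 4.8]
grip_width: -0.0001
```

```bash
python3 - <<'E'
from h import *
st();look(16)
E
```

```text
t 18.73 uvn [-83.  -69.4  41.8] rot [ 0.08 -0.32 22.66] F(uvn) [ -2.6 -14.9   6.5] M [-2.68  0.99 -1.2 ] grip -0.1 q [ 0.59  0.68 -0.9   2.23  1.68  0.55 -2.01]
```

View pics/j16.png

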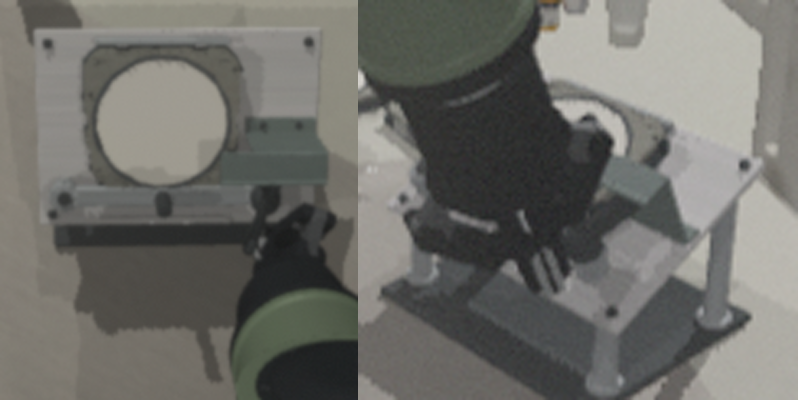

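Emit:
arm_command:
  deltas:
    - [-1, 0.02, 0, 0, 0, 0, 0]
    - [-1, 0.02, 0, 0, 0, 0, 0]

```text
clock: 19.08
position: [0.545, -0.0201, 0.0993]
tool_rot: [2.736, -0.154, 1.204]
force: [-13.1, -27.1, 8.9]
grip_width: -0.0003
```

```bash
python3 - <<'E'
from h import *
st()
E
```

```text
t 19.07 uvn [-83.  -69.   41.6] rot [ 0.13 -0.59 22.71] F(uvn) [ -8.1 -27.1  13.6] M [-4.79  2.15 -2.14] grip -0.3 q [ 0.58  0.68 -0.89  2.23  1.67  0.55 -2.01]
```

Emit:
arm_command:
  deltas:
    - [-1, -0.03, 0, 0, 0, 0, 0]
    - [-1, -0.1, 0, 0, 0, 0, 0]
    - [-1, -0.12, 0, 0, 0, 0, 0]
    - [-1, -0.12, 0, -0.15, 0, 0, 0]
    - [-1, -0.12, 0, -0.35, 0, 0, 0]
    - [-1, -0.12, 0, -0.5, 0, 0, 0]
    - [-1, -0.12, 0, -0.5, 0, 0, 0]

```text
clock: 19.95
position: [0.5087, -0.0317, 0.1665]
tool_rot: [2.734, -0.163, 1.209]
force: [0.2, 0.1, 0.2]
grip_width: 0.0
```

```bash
python3 - <<'E'
from h import *
st();look(17)
a=cv2.imread("pics/top17.png")[185:260,290:370]; b=cv2.imread("pics/scene17.png")[215:265,275:335]
cv2.imwrite("pics/z17.png",np.hstack([cv2.resize(a,(400,375),interpolation=2),cv2.resize(b,(400,375),interpolation=2)]))
E
```

```text
t 19.95 uvn [-87.5 -80.6 117.9] rot [-0.04 -0.05 22.64] F(uvn) [0.3 0.1 0. ] M [-0.02  0.53 -0.01] grip 0.0 q [ 0.68  0.47 -0.94  2.28  1.36  0.43 -1.75]
```

View pics/j17.png

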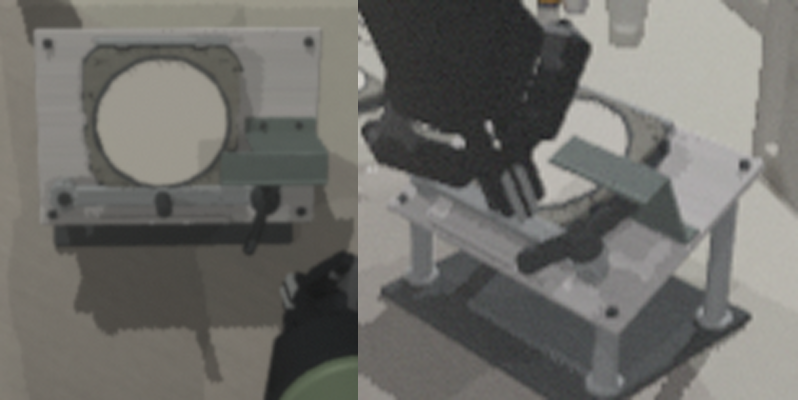

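View pics/z17.png

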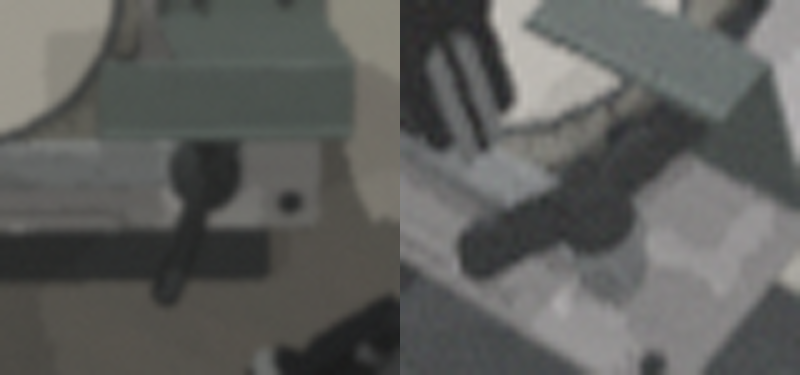

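```bash
python3 - <<'E'
from h import *
im=cv2.imread("pics/top17.png");g=cv2.cvtColor(im,cv2.COLOR_BGR2GRAY)
z=lambda x,y:(290+x/5-.4,185+y/5-.4)
a,b=pl("top",z(194,215),47),pl("top",z(166,292),47);d=b-a
print("wing",a,b,np.degrees(np.arctan2(d[1],-d[0])))
zs=lambda x,y:(275+(x-400)*60/400-.4,215+y*50/375-.4)
# scene: upper ridge mid points near & far wing
a,b=pl("scene",zs(680,115),47),pl("scene",zs(480,240),47);d=b-a
print("wing scene",a,b,np.degrees(np.arctan2(d[1],-d[0])))
# post top in scene/top: compare shut
t=(205+163/2.106,125+208/2.105);print("post top",pl("top",t,50))
cv2.imwrite("pics/z17b.png",cv2.resize(im[205:240,225:345],(800,233),interpolation=2))
E
```

```text
wing [-53.7157904  -60.12028114  47.        ] [-79.52921591 -52.03400187  47.        ] 17.39361719998863
wing scene [-22.22634639 -83.04516327  47.        ] [-84.71686631 -58.06691145  47.        ] 21.787215421521303
post top [-45.49166556  12.14575466  50.        ]
```

View pics/z17b.png

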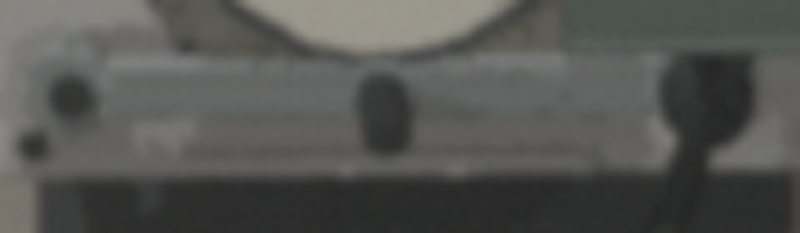

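```bash
python3 -c "
from h import *
st(); print(job.job_done())"
```

```text
t 20.05 uvn [-88.2 -80.7 116.7] rot [ 0.08 -0.04 22.7 ] F(uvn) [ 0.6 -0.1 -0.9] M [0.03 0.42 0.02] grip -0.0 q [ 0.68  0.48 -0.94  2.28  1.37  0.43 -1.75]
the job is handed in; nothing more can be done
None
```

I shut the keeper bar, then tightened the wing nut to its stop, and handed the job in at about 20 s of the 48 s. No verdict was reported.

**Keeper:** I gripped the post and swung the bar up-slope until it met its stop. The force rose to about 22 N and the post stopped advancing. In the last pictures the bar lies level across the cassette's low edge, with its tip under the nut.

**Wing nut:** I pushed it round with the closed fingers in two arcs from the open side, the first on the left wing and the second on the right. At the stop the force rose to about 27 N sideways, with only 0.4 mm more movement for 3 mm commanded.

**Last checks:**
- **Wing angle:** the two views gave 17.4° (top) and 21.8° (scene), against 20.2° expected at 4.0 rad. They disagree by about 4°, so being tight rests mainly on the stiff stop.
- **Notch:** I did not see it round the stud directly. I judged it from the bar's stop and level position.
- **Robot:** it was retracted about 75 mm clear along the plate's normal, with less than 1 N on the wrist.

**Wrist limit:** on the first approach, joint 6 reached its lower limit (0.16 rad) and the arm stopped short of the commanded pose. I turned the tool half round to free it, and it only touched that limit briefly once more.

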